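# Set out the fixing kit on the bench mat

## Robot

A 6-joint arm with a two-finger parallel gripper is mounted at the origin on a cart in front of the work surface, level with it; the furniture and walls round the work are solid. World frame = base frame: x ahead of the robot, y to its left, z up, the work surface at z = 0. Lengths are in m, angles in degrees, forces in N, time in s.
With the tool pointing down it reaches from about 0.375 to 0.9 m from the base axis. Payload 3.1 kg.
Tool frame: the origin (TCP) lies on the centre line of the jaws, within the pads' length; the fingertips stand finger_overhang ahead of it and the grasp point (between the pads) lies 5 mm behind it (finger_overhang is the distance from the TCP to the fingertips, in m); z points along the fingers, y is the line along which they close (so a half turn about z gives the same grasp; the last joint's range is limited). The gripper opens to 87 mm and grips with 3 to 60 N. Pads are 19 mm wide; open, the fingers measure 117 mm over their backs; the gripper's body (75 mm by 190 mm) begins 51 mm behind the grasp point.
Start: joints at [64.315, 30.224, 82.088, -0, 67.689, -10.227], TCP at [0.167, 0.602, 0.237] pointing down, gripper open.
Joint ranges: [-176.69, 176.69], [-43.24, 126.21], [12.49, 139.97], [-82, 262], [0, 151.66], [-163.58, 163.58]. Speed limits (degrees/s): [159.86, 159.86, 180, 180, 180, 180].

## Interface

Orientations are given as a 3x3 rotation matrix whose columns are the frame's x, y, z axes.
In Python, from rig import read_state, capture, calibration, hand_in, finger_overhang gives the robot as it stands.
- The arm moves only by the tool send_rows, never from a script. Its argument "plan" is a list of rows, each a list of 5 numbers: the closure in counts, from 0 (fully open) to 255 (shut), then the shift along the tool's x, y, z in m, then the turn about the tool's z in rad. A call has 1 to 20 rows; each row shifts and turns the commanded pose from where the row before left it, along the tool's axes as they then stand; what a row does not reach is not made up. A row lasts 1/12 s, in which the tool goes at most 41.7 mm and 7.16 degrees, less where a joint would pass 70% of its speed; a pose out of reach is approached as far as the arm can. A call is refused whole if a number of a shift passes 0.0417 or a number of a turn 0.125, either way. A call with a gripper value outside its range is refused whole. The fingers move at their own pace and stop on an object; the grip force is fixed at half the most. Time passes only in rows, so rows that do not move let the fingers close. It gives the time, the measured TCP pose, the force, the opening and the grip force at its end, in the units of the state.
- read_state(): the state, without advancing time (a new reading comes with each control period).
- capture(name): name is "scene" or "top" or "wrist"; returns (picture, depth): 400x640x3 uint8, blue, green, red; 400x640 float32, m along the optical axis (not along the pixel's ray), 0 where there is no reading.
- calibration(name): a dict with "fx", "fy", "cx", "cy" (pixels), "xyz" and "rotation" of the camera in the world. Camera axes: x right, y down, z forward; pixel columns grow to the right and rows downward; lengths in m; the calibration is good to about 2 mm. The wrist camera is an equidistant fisheye: a pixel r from the principal point sees the ray r / f radians off the axis. A picture is of the moment at which its call begins: read the wrist's pose just before it. calibration takes no time and is no camera call; for the wrist camera it gives the pose at the moment of the call.
- hand_in(): hands the job in; it is judged then, once.
The state is a dict: "time_s": time; "joint_positions": joint angles; "qvel": joint speeds; "tau": joint torques, N m; "position": TCP position; "tcp_rot": TCP orientation; "force": force on the tool from outside, world axes, zero at the start; "moment": the same for the moment, N m; "opening": opening from 0.0 (shut) to 1.0 (fully open); "grasp_force": force on a finger pad.
Only numpy, scipy, OpenCV 4.12 (cv2) and the standard library are available. Lean on these libraries where they do the work, as an engineer would, in place of code of your own. Each camera call takes 0.05 s, during which the arm holds its last target. There are 200 camera calls.

## Task

Set out the fixing kit on the green mat: stand the jar of screws in the middle of the outlined bay between the two tape rolls, lay the nail carton lengthwise in the middle of the long bay in front of (on the robot's side of) the beige masking tape roll, and lay the red-and-white marker lengthwise in the middle of the long bay in front of the black tape roll. Then stand the tape measure on top of the carton, centred and lengthwise along it. Leave the two tape rolls and the spanner on the mat as they are, and let everything stand released and still.

Things in the scene. Friction and masses are not known exactly. Their poses are not given: they have to be found in the camera images.
- kit_mat: Green mat fixed to the bench, 260 (x, away from robot) x 320 (y, left) x 3 mm high; origin: centre of underside, z up. White outlines mark 5 bays, centres in mat x, y (mm): back squares of 92 mm at (75, 105), (75, 0), (75, -105), a tape roll in the left and the right one, the middle one empty; empty long front bays, 128 (x) x 92 (y), at (-53, 105), (-53, -105), each straight in front of a roll.
- masking_roll: Beige masking tape roll lying flat in the back left or back right bay (it varies), 84 mm across, 24 mm high. Loose; to be left alone. Origin: centre of its underside, z up.
- black_roll: Black tape roll lying flat in the other of these two bays, 72 mm across, 19 mm high. Loose; to be left alone. Origin: centre of its underside, z up.
- spanner: Steel spanner lying on the mat between the two front bays, pointing away from the robot, 24 x 148 x 7 mm, long axis y. Loose; to be left alone. Origin: centre of its underside.
- screw_jar: Glass jar of screws with a light brown lid, round, 66 mm across, 96 mm high, about 0.3 kg, standing on the bench beside the mat. Solid to the touch; grip it round the body. Origin: centre of its underside, z up.
- nail_carton: Small brown cardboard carton of nails, 61 (x) x 110 (y) x 44 mm high (the solid is 60 wide), about 0.4 kg, lying flat on the bench beside the mat, its length roughly across the robot's view. Grip it across its 61 mm width. Origin: centre of its underside; y along its length, z up.
- tape_measure: Yellow tape measure with black foot, standing upright on the bench beside the mat, 34 (x) x 73 (y) x 68 mm high, about 0.2 kg. The case is a 68 mm round with its axis along x, 34 mm up, 3 mm to +y of the origin; grip it across its 34 mm width. Origin: centre of its underside; y along its length, z up.
- marker: Marker with white barrel and red cap lying on the bench beside the mat, 17 (x) x 132 (y) x 16 mm high, about 20 g; it does not roll. Origin: centre of its underside; y along its length, z up.
There are look-alikes about, which are no part of the job. What is shaped like the screw_jar but turquoise or yellow is not meant.

How it is judged:
By the outcome, as a careful person would: the job done as asked, in the order asked, and still so for the second after the job is handed in, with the robot touching nothing.
It also fails if it takes over 96 s, if anything falls off the work surface, if the arm or the gripper's body presses on something with over 40 N, if the wrist force passes 120 N, or if a joint passes its speed limit or range.

## Working session

There is one attempt and no reset: what is moved stays moved. The work goes in short steps, Python scripts to look and compute and a tool call to move; the robot and the scene stay as the last step left them, time stands still between calls to the robot, and variables do not carry over. Pictures are saved under pics/ and viewed, at most 14 in all, crops included, and the job is handed in when it is done.

Besides the shell and the picture viewer there is one more tool, called after ">>>" as name(argument=value, ...) on one line, values as JSON. send_rows: Moves the arm, as the interface text tells. Its arguments: {"type":"object","properties":{"plan":{"type":"array","items":{"type":"array","items":{"type":"number"}}}},"required":["plan"]}

```bash
ls; mkdir -p pics; python3 - <<'E'
from rig import *
import cv2,numpy as np
s=read_state();print({k:np.round(v,3).tolist() for k,v in s.items()})
print(finger_overhang)
for n in("scene","top"):
    p,d=capture(n);cv2.imwrite(f"pics/{n}0.png",p);np.savez(f"{n}0.npz",p=p,d=d);c=calibration(n);print(n,{k:np.round(v,4).tolist() for k,v in c.items()})
E
```

```text
pics
{'time_s': 0.0, 'joint_positions': [64.313, 30.278, 82.157, -0.001, 67.689, -10.228], 'qvel': [-0.053, 0.077, -0.079, -0.059, -0.064, -0.032], 'tau': [-0.0, -44.004, -17.659, 0.063, 0.058, -0.0], 'position': [0.166, 0.602, 0.236], 'tcp_rot': [[-0.964, 0.267, -0.001], [0.267, 0.964, -0.002], [0.0, -0.002, -1.0]], 'force': [-0.425, 0.354, 0.321], 'moment': [-0.008, 0.014, 0.004], 'grasp_force': 0.0, 'opening': 0.999}
0.014
scene {'fx': 498.9024, 'fy': 498.9024, 'cx': 312.3176, 'cy': 199.5886, 'xyz': [-0.3747, -0.5027, 0.8033], 'rotation': [[0.5135, -0.5062, 0.6929], [-0.858, -0.3172, 0.4041], [0.0152, -0.802, -0.5972]]}
top {'fx': 480.9953, 'fy': 480.9953, 'cx': 321.8965, 'cy': 206.3969, 'xyz': [0.3013, 0.0364, 1.3011], 'rotation': [[0.0245, -0.9887, 0.1481], [-0.9997, -0.0232, 0.0099], [-0.0063, -0.1483, -0.9889]]}
```

View pics/top0.png

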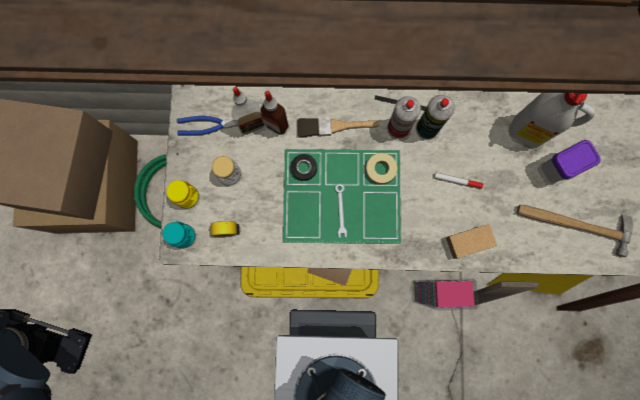

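View pics/scene0.png

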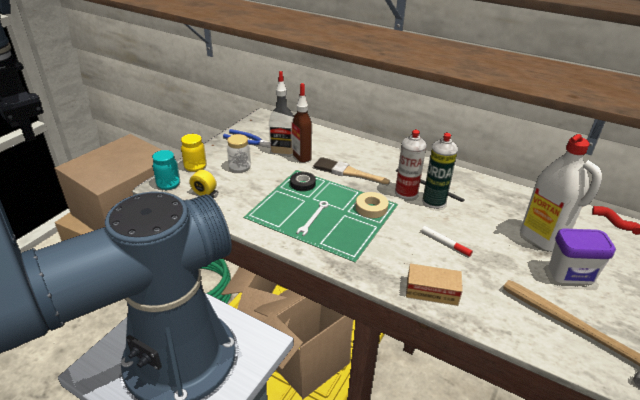

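The top view shows the mat at about (342,196). The black roll is back-left (303,167) and the masking roll back-right (381,168), so the carton goes in the right front bay and the marker in the left. The tape measure is at (224,228), the carton at (472,241) and the marker at (459,181).
Jar candidates in the top view are the brown lid (225,168), yellow (182,193) and turquoise (178,235). The brown-lidded glass jar fits the description. I'll confirm it in a crop and measure.

```bash
cat > h.py <<'E'
import cv2,numpy as np
from rig import *
def rays(uv,c,fish=False):
    uv=np.asarray(uv,float).reshape(-1,2);x=(uv[:,0]-c["cx"])/c["fx"];y=(uv[:,1]-c["cy"])/c["fy"]
    if fish:
        r=np.hypot(x,y)+1e-9;d=np.c_[x/r*np.sin(r),y/r*np.sin(r),np.cos(r)]
    else: d=np.c_[x,y,np.ones(len(x))]
    return d@np.array(c["rotation"]).T
def onplane(uv,c,z,fish=False):
    d=rays(uv,c,fish);o=np.array(c["xyz"]);return o+d*((z-o[2])/d[:,2])[:,None]
def cloud(d,c):
    v,u=np.mgrid[:d.shape[0],:d.shape[1]];r=rays(np.c_[u.ravel(),v.ravel()],c)
    P=np.array(c["xyz"])+r*d.reshape(-1,1);P[d.ravel()==0]=np.nan;return P.reshape(*d.shape,3)
def rect(xy):
    (cx,cy),(w,h),a=cv2.minAreaRect((np.asarray(xy)[:,:2]*1000).astype(np.float32))
    if h>w:a+=90
    a=(a+90)%180-90
    return np.round([cx,cy,max(w,h),min(w,h),a],1)   # a: long axis angle from world x
E
python3 - <<'E'
from h import *
f=np.load("top0.npz");p,d=f["p"],f["d"];c=calibration("top");P=cloud(d,c)
b=P[215:230,250:275,2];print("bench z",np.nanmean(b),np.nanstd(b), "mat z",np.nanmean(P[200:230,295:315,2]))
hsv=cv2.cvtColor(p,cv2.COLOR_BGR2HSV)
def big(m):
    n,l,s,_=cv2.connectedComponentsWithStats(m.astype(np.uint8));i=1+np.argmax(s[1:,4]);return l==i
m=big(cv2.inRange(hsv,(60,80,40),(90,255,200))>0)
v,u=np.nonzero(m);w=onplane(np.c_[u,v],c,.003);print("mat",rect(w))
H=P[...,2]
def obj(name,box,lo,hi):
    u0,v0,u1,v1=box;m=np.zeros(H.shape,bool);m[v0:v1,u0:u1]=((H>lo)&(H<hi))[v0:v1,u0:u1];m=big(m)
    Q=P[m];print(name,rect(Q),"mean",np.round(Q.mean(0)*1000,1),"zmax",np.round(np.nanpercentile(Q[:,2],95)*1000,1),m.sum())
obj("jartop",(205,145,250,195),.085,.12);obj("measure",(200,210,245,245),.02,.09)
obj("measuretop",(200,210,245,245),.06,.09)
obj("carton",(440,215,510,265),.036,.06);obj("marker",(425,165,490,195),.007,.03)
obj("black",(285,150,320,185),.013,.04);obj("mask",(362,150,402,185),.018,.04)
obj("spanner",(325,180,355,240),.006,.02)
s=cv2.imread("pics/scene0.png");a=cv2.resize(s[120:200,140:260],None,fx=5,fy=5,interpolation=2);cv2.imwrite("pics/crop1.png",a)
E
```

```text
bench z -0.00042695765388598334 0.0025915531106650283 mat z 0.002622451616153597
mat [527.7  -3.5 317.  257.8 -89.2]
jartop [579.8 307.9  56.2  55.5 -84.6] mean [579.5 307.   95.3] zmax 99.6 392
measure [425.3 308.8  66.2  34.6 -84.1] mean [423.8 305.6  58.2] zmax 69.2 370
measuretop [425.1 309.   46.8  34.3 -88.2] mean [424.6 308.7  65.1] zmax 70.0 207
carton [ 408.4 -346.5  112.    60.7  -70.9] mean [ 408.1 -345.8   43.3] zmax 47.5 996
marker [ 577.8 -320.2  132.1   21.8   77.7] mean [ 574.9 -319.9   14.4] zmax 19.0 290
black [601.3 102.8  70.9  70.4 -53.1] mean [601.  102.8  21.4] zmax 26.0 441
mask [ 602.  -107.8   83.    81.7   42.2] mean [ 601.7 -108.2   26.5] zmax 30.6 598
spanner [485.8  -2.5 150.7  29.7   2.4] mean [482.9  -0.6   8.9] zmax 12.4 214
```

View pics/crop1.png

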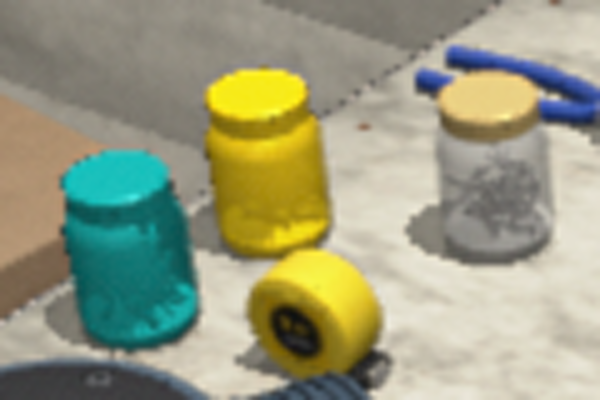

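The crop confirms it: the rightmost jar is clear glass with a light brown lid and screws in it, while the turquoise and yellow ones are decoys. The tape measure's black foot points to world −y. Next I'll write a move calculator and go above the jar.

```bash
cat >> h.py <<'E'
def go(xyz,az):
    """shift in present tool axes to bring TCP to xyz (mm), turn (rad) to bring closing line to az deg (mod 180)"""
    s=read_state();R=np.array(s["tcp_rot"]);p=np.array(s["position"])*1000
    a=np.degrees(np.arctan2(R[1,1],R[0,1]));t=-((az-a+90)%180-90)
    print("t",round(s["time_s"],2),"pos",np.round(p,1),"az",round(a,1),"shift mm",np.round(R.T@(np.array(xyz)-p),1),"turn rad",round(np.radians(t),3),"alt",round(np.radians(t-180*np.sign(t)),3),
     "j6",round(s["joint_positions"][5],1),"open",round(s["opening"],3),"F",np.round(s["force"],1),"g",round(s["grasp_force"],1))
E
python3 -c "
from h import *
go((579.5,307.5,190),25)
f=np.load('top0.npz');P=cloud(f['d'],calibration('top'))
for uv in [(267,97),(238,95),(272,115),(182,185),(403,103),(441,103)]: print(uv,np.round(P[uv[1],uv[0]],3))
"
```

```text
t 0.1 pos [166.3 601.8 235.7] az 74.5 shift mm [-476.7 -173.4   45.8] turn rad 0.865 alt -2.277 j6 -10.2 open 0.998 F [-0.  -0.3  0.9] g 0.0
(267, 97) [0.718 0.182 0.226]
(238, 95) [0.717 0.248 0.238]
(272, 115) [0.704 0.179 0.14 ]
(182, 185) [0.529 0.407 0.096]
(403, 103) [ 0.731 -0.145  0.171]
(441, 103) [ 0.72  -0.229  0.206]
```

>>> send_rows(plan=[[0, -0.034, -0.0124, 0.0033, 0], [0, -0.034, -0.0124, 0.0033, 0], [0, -0.034, -0.0124, 0.0033, 0], [0, -0.034, -0.0124, 0.0033, 0], [0, -0.034, -0.0124, 0.0033, 0], [0, -0.034, -0.0124, 0.0033, 0], [0, -0.034, -0.0124, 0.0033, 0], [0, -0.034, -0.0124, 0.0033, 0], [0, -0.034, -0.0124, 0.0033, 0], [0, -0.034, -0.0124, 0.0033, 0], [0, -0.034, -0.0124, 0.0033, 0], [0, -0.034, -0.0124, 0.0033, 0], [0, -0.034, -0.0124, 0.0033, 0], [0, -0.034, -0.0124, 0.0033, 0], [0, 0, 0, 0, 0.123], [0, 0, 0, 0, 0.123], [0, 0, 0, 0, 0.123], [0, 0, 0, 0, 0.123], [0, 0, 0, 0, 0.123], [0, 0, 0, 0, 0.123]])

```text
time_s: 1.77
position: [0.5787, 0.3079, 0.1897]
tcp_rot: [[-0.528, 0.849, -0.001], [0.849, 0.528, -0.0], [0.0, -0.001, -1.0]]
force: [0.3, 0.2, -1.0]
opening: 1.002
grasp_force: 0.0
```

```bash
python3 -c "
from h import *
go((579.5,307.5,60),25)
p,d=capture('wrist');cv2.imwrite('pics/w1.png',p);c=calibration('wrist');print(c)
"
```

```text
t 1.77 pos [578.7 307.9 189.7] az 31.9 shift mm [ -0.8   0.6 129.7] turn rad 0.12 alt -3.021 j6 -13.6 open 1.002 F [ 0.3  0.2 -1. ] g 0.0
{'fx': 309.70691628693146, 'fy': 309.70691628693146, 'cx': 319.5085687589166, 'cy': 197.43852253047046, 'xyz': array([0.54151566, 0.3671451 , 0.3386171 ]), 'rotation': array([[ 8.50589371e-01,  5.08699414e-01,  1.33126364e-01],
       [ 5.25830503e-01, -8.22909785e-01, -2.15224924e-01],
       [ 6.61949517e-05,  2.53069936e-01, -9.67447985e-01]])}
```

View pics/w1.png

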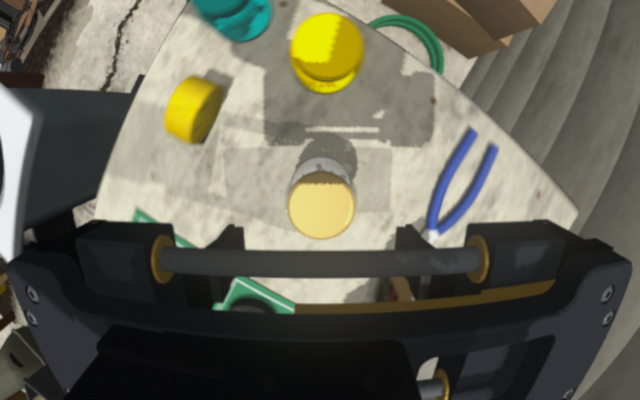

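The wrist view shows the brown lid at about (321,206), between the fingers (about 235 and 405). I'll cast its ray at z = 96 mm to check.

```bash
python3 -c "
from h import *
p=cv2.imread('pics/w1.png');c=calibration('wrist')
h=cv2.cvtColor(p,cv2.COLOR_BGR2HSV);m=cv2.inRange(h,(12,60,140),(26,255,255));m[:165]=0;m[242:]=0;m[:,:280]=0;m[:,360:]=0
v,u=np.nonzero(m);w=onplane(np.c_[u,v],c,.096,True);print(rect(w),len(u),u.min(),u.max(),v.min(),v.max(),w.mean(0))
go((579.5,307.5,55),32)
"
```

```text
[581.8 303.6  56.7  49.1  31.7] 3274 286 355 182 239 [0.58062162 0.30517776 0.096     ]
t 1.82 pos [578.8 308.  189.7] az 31.7 shift mm [ -0.9   0.5 134.7] turn rad -0.006 alt 3.136 j6 -13.4 open 1.002 F [-0.3  0.3 -0.1] g 0.0
```

>>> send_rows(plan=[[0, -0.0015, 0, 0.03, 0], [0, 0, 0, 0.03, 0], [0, 0, 0, 0.03, 0], [0, 0, 0, 0.025, 0], [0, 0, 0, 0.02, 0], [0, 0, 0, 0, 0], [255, 0, 0, 0, 0], [255, 0, 0, 0, 0], [255, 0, 0, 0, 0], [255, 0, 0, 0, 0], [255, 0, 0, 0, 0], [255, 0, 0, 0, 0]])

```text
time_s: 2.82
position: [0.5805, 0.3071, 0.0571]
tcp_rot: [[-0.534, 0.846, 0.002], [0.846, 0.534, 0.001], [-0.001, 0.002, -1.0]]
force: [-0.8, -0.8, 6.3]
opening: 0.734
grasp_force: 29.9
```

```bash
python3 -c "
from h import *
c,s=np.cos(np.radians(.8)),np.sin(np.radians(.8))
M=lambda x,y:np.array([527.7+c*x-s*y,-3.5+s*x+c*y])
for b in [(75,0),(-53,105),(-53,-105)]: print(b,M(*b))
go((*M(75,0),120),32)
"
```

```text
(75, 0) [602.6926893   -2.45283647]
(-53, 105) [473.23913729 100.74976946]
(-53, -105) [ 476.17119516 -109.22976058]
t 2.82 pos [580.5 307.1  57.1] az 32.3 shift mm [-273.6 -146.4  -63. ] turn rad 0.005 alt -3.137 j6 -14.1 open 0.734 F [-0.8 -0.8  6.3] g 29.9
```

>>> send_rows(plan=[[255, 0, 0, -0.021, 0], [255, 0, 0, -0.021, 0], [255, -0.0274, -0.0146, -0.021, 0], [255, -0.0274, -0.0146, 0, 0], [255, -0.0274, -0.0146, 0, 0], [255, -0.0274, -0.0146, 0, 0], [255, -0.0274, -0.0146, 0, 0], [255, -0.0274, -0.0146, 0, 0], [255, -0.0274, -0.0146, 0, 0], [255, -0.0274, -0.0146, 0, 0], [255, -0.0274, -0.0146, 0, 0], [255, -0.0274, -0.0146, 0, 0], [255, 0, 0, 0, 0], [255, 0, 0, 0, 0]])

```text
time_s: 3.98
position: [0.6026, -0.0046, 0.118]
tcp_rot: [[-0.531, 0.848, -0.0], [0.848, 0.531, 0.0], [0.001, -0.0, -1.0]]
force: [0.0, 0.7, -3.4]
opening: 0.74
grasp_force: 30.0
```

```bash
python3 -c "
from h import *
go((602.7,-2.5,61),32)
p,d=capture('top');cv2.imwrite('pics/top1.png',p)
p,d=capture('wrist');cv2.imwrite('pics/w2.png',p)
"
```

```text
t 3.98 pos [602.6  -4.6 118. ] az 32.0 shift mm [ 1.6  1.2 57. ] turn rad 0.001 alt -3.141 j6 -43.1 open 0.74 F [ 0.   0.7 -3.4] g 30.0
```

View pics/w2.png

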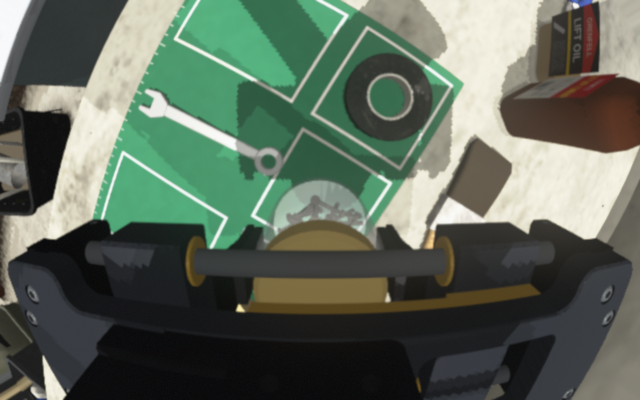

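The jar hangs upright in the jaws, with the empty middle bay's outline round it (corners about (257,217), (303,130) and (390,182)). I'll lower it and release.

>>> send_rows(plan=[[255, 0.0016, 0.0012, 0.018, 0], [255, 0, 0, 0.018, 0], [255, 0, 0, 0.012, 0], [255, 0, 0, 0.005, 0], [255, 0, 0, 0.0025, 0], [255, 0, 0, 0.0015, 0], [255, 0, 0, 0, 0], [255, 0, 0, 0, 0], [0, 0, 0, 0, 0], [0, 0, 0, 0, 0], [0, 0, 0, 0, 0], [0, 0, 0, 0, 0], [0, 0, 0, -0.03, 0], [0, 0, 0, -0.04, 0], [0, 0, 0, -0.04, 0], [0, 0, 0, 0, 0]])

```text
time_s: 5.42
position: [0.6081, -0.0015, 0.1796]
tcp_rot: [[-0.534, 0.845, 0.016], [0.846, 0.534, -0.003], [-0.011, 0.012, -1.0]]
force: [1.5, -0.9, 0.9]
opening: 0.998
grasp_force: 0.0
```

```bash
python3 - <<'E'
from h import *
go((408.3,-346,150),-70.9+90)
# move aside estimate from scene cam: jar
p,d=capture('scene');cv2.imwrite('pics/s1.png',p[130:300,200:420].repeat(3,0).repeat(3,1))
E
```

```text
t 5.42 pos [608.1  -1.5 179.6] az 32.3 shift mm [-184.3 -353.2   27.4] turn rad 0.23 alt -2.912 j6 -42.9 open 0.998 F [ 1.5 -0.9  0.9] g 0.0
```

>>> send_rows(plan=[[0, -0.0154, -0.0294, 0, 0], [0, -0.0154, -0.0294, 0, 0], [0, -0.0154, -0.0294, 0, 0], [0, -0.0154, -0.0294, 0, 0], [0, -0.0154, -0.0294, 0, 0], [0, -0.0154, -0.0294, 0, 0], [0, -0.0154, -0.0294, 0, 0], [0, -0.0154, -0.0294, 0, 0], [0, -0.0154, -0.0294, 0.005, 0], [0, -0.0154, -0.0294, 0.005, 0], [0, -0.0154, -0.0294, 0.005, 0], [0, -0.0154, -0.0294, 0.005, 0], [0, 0, 0, 0, 0.115], [0, 0, 0, 0, 0.115], [0, 0, 0, 0, 0], [0, 0, 0, 0, 0]])

```text
time_s: 6.8
position: [0.4025, -0.3449, 0.1506]
tcp_rot: [[-0.329, 0.944, -0.001], [0.944, 0.329, 0.001], [0.002, -0.001, -1.0]]
force: [-0.5, -0.0, -0.2]
opening: 0.997
grasp_force: 0.0
```

```bash
python3 - <<'E'
from h import *
go((408.3,-346,28),19.1)
p,d=capture('top');cv2.imwrite('pics/top2.png',p[130:270,270:500].repeat(3,0).repeat(3,1))
c=calibration('top');P=cloud(d,c);H=P[...,2];Q=P[140:200,315:370];Q=Q[(Q[...,2]>.085)&(Q[...,2]<.11)];print("jar",rect(Q),Q.mean(0),len(Q))
# mat: refine with mat outline
h=cv2.cvtColor(p,cv2.COLOR_BGR2HSV);p2,d=capture('wrist');cv2.imwrite('pics/w3.png',p2);print(calibration('wrist'))
E
```

```text
t 6.8 pos [ 402.5 -344.9  150.6] az 19.2 shift mm [ -3.1   5.2 122.6] turn rad 0.002 alt -3.139 j6 -71.9 open 0.997 F [-0.5 -0.  -0.2] g 0.0
jar [ 6.024e+02 -3.000e-01  5.670e+01  5.470e+01 -8.810e+01] [6.02050871e-01 1.02156888e-05 9.81461958e-02] 395
{'fx': 309.70691628693146, 'fy': 309.70691628693146, 'cx': 319.5085687589166, 'cy': 197.43852253047046, 'xyz': array([ 0.37920771, -0.27931872,  0.29993623]), 'rotation': array([[ 9.43820237e-01,  3.19547103e-01,  8.42200067e-02],
       [ 3.30458167e-01, -9.13323397e-01, -2.37986917e-01],
       [ 8.72072886e-04,  2.52448057e-01, -9.67610055e-01]])}
```

View pics/top2.png

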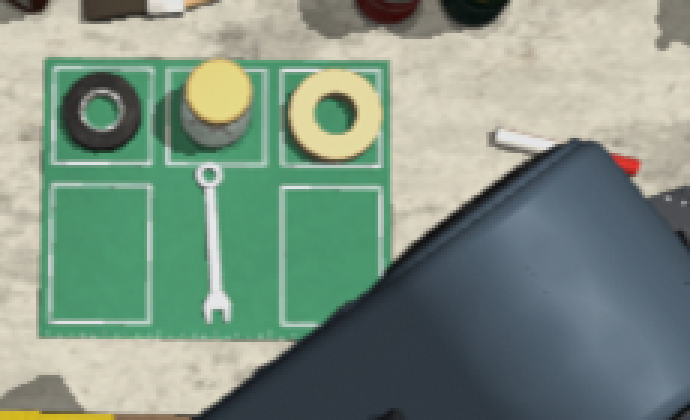

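View pics/w3.png

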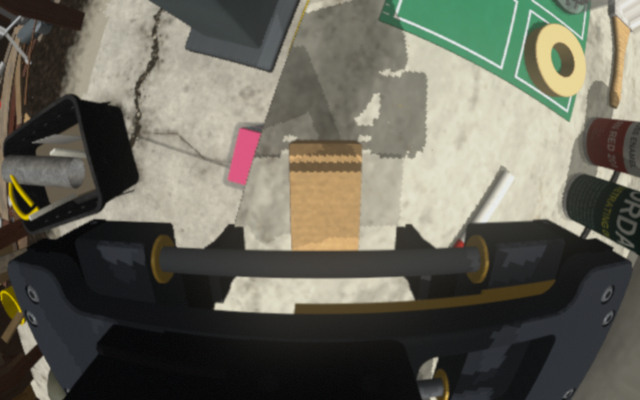

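The top view shows the jar standing at crop (216,95) inside the middle bay, with the rolls and spanner undisturbed. The wrist view shows the carton (columns 290–361) between the open fingers. I'll descend and grip.

>>> send_rows(plan=[[0, -0.003, 0.005, 0.03, 0], [0, 0, 0, 0.03, 0], [0, 0, 0, 0.03, 0], [0, 0, 0, 0.02, 0], [0, 0, 0, 0.0155, 0], [0, 0, 0, 0, 0], [0, 0, 0, 0, 0], [255, 0, 0, 0, 0], [255, 0, 0, 0, 0], [255, 0, 0, 0, 0], [255, 0, 0, 0, 0], [255, 0, 0, 0, 0], [255, 0, 0, 0, 0]])

```text
time_s: 7.98
position: [0.4089, -0.3468, 0.0266]
tcp_rot: [[-0.327, 0.945, 0.001], [0.945, 0.327, -0.001], [-0.001, 0.0, -1.0]]
force: [0.2, 0.7, 5.0]
opening: 0.692
grasp_force: 30.0
```

```bash
python3 - <<'E'
from h import *
go((476.2,-109.2,100),90.8)
E
```

```text
t 7.98 pos [ 408.9 -346.8   26.6] az 19.1 shift mm [202.5 141.3 -73.6] turn rad -1.252 alt 1.89 j6 -71.3 open 0.692 F [0.2 0.7 5. ] g 30.0
```

>>> send_rows(plan=[[255, 0, 0, -0.02, 0], [255, 0, 0, -0.027, 0], [255, 0.0253, 0.0177, -0.027, 0], [255, 0.0253, 0.0177, 0, 0], [255, 0.0253, 0.0177, 0, 0], [255, 0.0253, 0.0177, 0, 0], [255, 0.0253, 0.0177, 0, 0], [255, 0.0253, 0.0177, 0, 0], [255, 0.0253, 0.0177, 0, 0], [255, 0.0253, 0.0177, 0, 0], [255, 0, 0, 0, -0.124], [255, 0, 0, 0, -0.124], [255, 0, 0, 0, -0.124], [255, 0, 0, 0, -0.124], [255, 0, 0, 0, -0.124], [255, 0, 0, 0, -0.124], [255, 0, 0, 0, -0.124], [255, 0, 0, 0, -0.124], [255, 0, 0, 0, -0.124], [255, 0, 0, 0, -0.124]])

```text
time_s: 9.65
position: [0.4759, -0.1087, 0.0995]
tcp_rot: [[-1.0, -0.008, -0.001], [-0.008, 1.0, 0.001], [0.001, 0.001, -1.0]]
force: [0.4, 0.7, -2.7]
opening: 0.695
grasp_force: 30.0
```

```bash
python3 - <<'E'
from h import *
go((476.2,-109.2,29.5),90.8)
p2,d=capture('wrist');cv2.imwrite('pics/w4.png',p2)
E
```

```text
t 9.65 pos [ 475.9 -108.7   99.5] az 90.5 shift mm [-0.4 -0.6 70. ] turn rad -0.006 alt 3.136 j6 -116.5 open 0.695 F [ 0.4  0.7 -2.7] g 30.0
```

View pics/w4.png

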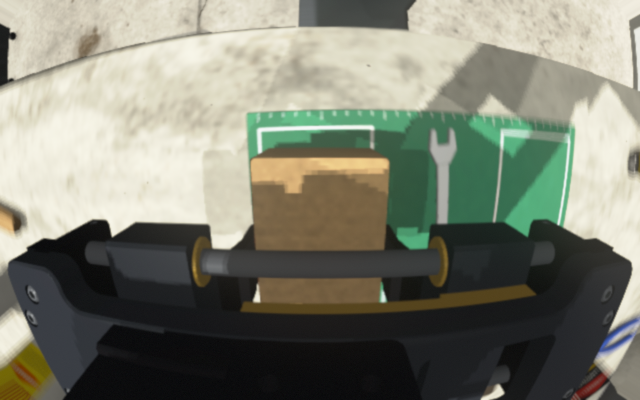

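The carton is held level over the bay, whose front outline corners are at about (258,129) and (375,126). I'll cast those, along with the left bay's front corners (502,131) and (571,137), to check the mat frame.

```bash
python3 - <<'E'
from h import *
c=calibration('wrist')
print(np.round(onplane([(258,129),(375,126),(502,131),(571,137),(248,113),(574,127)],c,.003,True)*1000,1))
a=np.radians(.8);R=np.array([[np.cos(a),-np.sin(a)],[np.sin(a),np.cos(a)]])
print([np.round(np.array([527.7,-3.5])+R@q,1) for q in [(-117,-151),(-117,-59),(-117,59),(-117,151),(-130,-160),(-130,160)]])
E
```

```text
[[ 414.5 -157.9    3. ]
 [ 411.   -64.9    3. ]
 [ 407.    53.3    3. ]
 [ 403.4  146.5    3. ]
 [ 401.4 -166.1    3. ]
 [ 392.6  150.2    3. ]]
[array([ 412.8, -156.1]), array([411.5, -64.1]), array([409.9,  53.9]), array([408.6, 145.9]), array([ 399.9, -165.3]), array([395.5, 154.7])]
```

>>> send_rows(plan=[[255, -0.0004, -0.001, 0.02, -0.006], [255, 0, 0, 0.02, 0], [255, 0, 0, 0.015, 0], [255, 0, 0, 0.008, 0], [255, 0, 0, 0.004, 0], [255, 0, 0, 0.002, 0], [255, 0, 0, 0.0005, 0], [255, 0, 0, 0, 0], [255, 0, 0, 0, 0], [0, 0, 0, 0, 0], [0, 0, 0, 0, 0], [0, 0, 0, 0, 0], [0, 0, 0, 0, 0], [0, 0, 0, -0.03, 0], [0, 0, 0, -0.04, 0], [0, 0, 0, -0.04, 0], [0, 0, 0, 0, 0], [0, 0, 0, 0, 0]])

```text
time_s: 11.2
position: [0.4784, -0.1106, 0.1429]
tcp_rot: [[-1.0, -0.008, 0.006], [-0.008, 1.0, -0.003], [-0.006, -0.003, -1.0]]
force: [0.2, -1.2, -0.1]
opening: 1.001
grasp_force: 0.0
```

```bash
python3 - <<'E'
from h import *
f=np.load("top0.npz");p=f["p"];c=calibration("top");q=p[165:195,425:490].astype(int)
h=cv2.cvtColor(p,cv2.COLOR_BGR2HSV)[165:195,425:490]
red=(cv2.inRange(h,(0,140,80),(8,255,255))|cv2.inRange(h,(172,140,80),(180,255,255)))>0
v,u=np.nonzero(red);w=onplane(np.c_[u+425,v+165],c,.010);print("red",rect(w))
Q=cloud(f["d"],c)[165:195,425:490].reshape(-1,3);Q=Q[(Q[:,2]>.010)&(Q[:,2]<.03)];m=Q.mean(0)[:2];e,V=np.linalg.eigh(np.cov(Q[:,:2].T));ax=V[:,1]
t=(Q[:,:2]-m)@ax;print("pca",m,np.degrees(np.arctan2(ax[1],ax[0])),t.min(),t.max(),"mid",m+ax*(t.min()+t.max())/2)
go((576,-320,110),-12.3)
E
```

```text
red [ 566.2 -366.9   38.6   14.3   79.7]
pca [ 0.57519087 -0.31980089] 78.13997274874073 -0.06526542067102487 0.066207844117799 mid [ 0.57528771 -0.31933973]
t 11.2 pos [ 478.4 -110.6  142.9] az 90.5 shift mm [ -95.6 -210.1   34. ] turn rad -1.348 alt 1.794 j6 -116.6 open 1.001 F [ 0.2 -1.2 -0.1] g 0.0
```

>>> send_rows(plan=[[0, -0.0137, -0.03, 0, 0], [0, -0.0137, -0.03, 0, 0], [0, -0.0137, -0.03, 0, 0], [0, -0.0137, -0.03, 0, 0], [0, -0.0137, -0.03, 0, 0], [0, -0.0137, -0.03, 0, 0], [0, -0.0137, -0.03, 0, 0], [0, 0, 0, 0.003, 0.12], [0, 0, 0, 0.003, 0.12], [0, 0, 0, 0.003, 0.12], [0, 0, 0, 0.003, 0.12], [0, 0, 0, 0.003, 0.12], [0, 0, 0, 0.003, 0.12], [0, 0, 0, 0.003, 0.12], [0, 0, 0, 0, 0.12], [0, 0, 0, 0, 0.12], [0, 0, 0, 0, 0.12], [0, 0, 0, 0, 0.12], [0, 0, 0, 0, 0.12], [0, 0, 0, 0, 0.12]])

```text
time_s: 12.87
position: [0.5732, -0.3183, 0.117]
tcp_rot: [[-0.013, 1.0, -0.003], [1.0, 0.013, 0.003], [0.003, -0.003, -1.0]]
force: [0.5, -1.4, 0.2]
opening: 1.0
grasp_force: 0.0
```

>>> send_rows(plan=[[0, 0, 0, 0, 0.12], [0, 0, 0, 0, 0.114], [0, 0, 0, 0, 0], [0, 0, 0, 0, 0]])

```text
time_s: 13.2
position: [0.5736, -0.3185, 0.1176]
tcp_rot: [[0.21, 0.978, -0.003], [0.978, -0.21, 0.002], [0.001, -0.003, -1.0]]
force: [0.6, 0.2, 0.2]
opening: 1.003
grasp_force: 0.0
```

```bash
python3 - <<'E'
from h import *
go((575.3,-319.5,17),-11.7)
p2,d=capture('wrist');cv2.imwrite('pics/w5.png',p2);c=calibration('wrist')
p,d=capture('top');P=cloud(d,calibration('top'))
Q=P[170:260,350:420];Q=Q[(Q[...,2]>.041)&(Q[...,2]<.065)];print("carton",rect(Q),Q.mean(0),len(Q))
cv2.imwrite('pics/top3.png',p)
E
```

```text
t 13.2 pos [ 573.6 -318.5  117.6] az -12.2 shift mm [ -0.8   2.2 100.6] turn rad -0.008 alt 3.134 j6 -26.6 open 1.003 F [0.6 0.2 0.2] g 0.0
carton [582.9 -25.1   7.3   1.  -44.1] [ 0.58283199 -0.02533765  0.0549327 ] 5
```

View pics/w5.png

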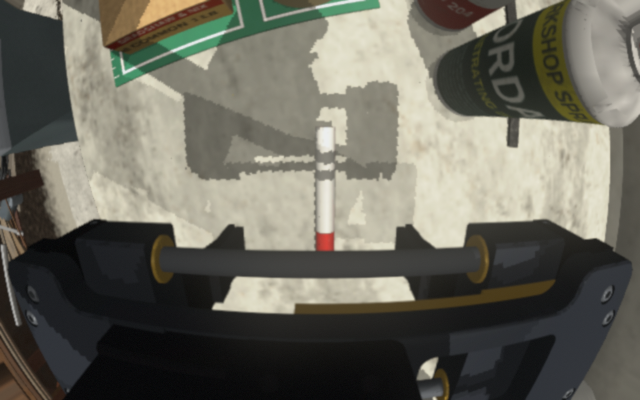

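The marker lies vertical at column 325 between the fingers, white end at (325,128) and red at (325,245), about 2 mm to +y of centre. I'll descend and grip.

>>> send_rows(plan=[[0, -0.001, 0.002, 0.03, -0.004], [0, 0, 0, 0.03, 0], [0, 0, 0, 0.02, 0], [0, 0, 0, 0.012, 0], [0, 0, 0, 0.0085, 0], [0, 0, 0, 0, 0], [255, 0, 0, 0, 0], [255, 0, 0, 0, 0], [255, 0, 0, 0, 0], [255, 0, 0, 0, 0], [255, 0, 0, 0, 0], [255, 0, 0, 0, 0], [255, 0, 0, 0, 0], [255, 0, 0, 0, 0], [255, 0, 0, 0, 0], [255, 0, 0, 0, 0]])

```text
time_s: 14.63
position: [0.5762, -0.3205, 0.0188]
tcp_rot: [[0.209, 0.978, -0.0], [0.978, -0.209, 0.0], [0.0, -0.0, -1.0]]
force: [0.3, 0.9, 0.4]
opening: 0.327
grasp_force: 0.0
```

```bash
python3 - <<'E'
from h import *
go((473.2,100.8,90),-89.2)
E
```

```text
t 14.63 pos [ 576.2 -320.5   18.8] az -12.1 shift mm [ 390.4 -188.9  -71.1] turn rad 1.346 alt -1.796 j6 -26.7 open 0.327 F [0.3 0.9 0.4] g 0.0
```

>>> send_rows(plan=[[255, 0, 0, 0, 0], [255, 0, 0, 0, 0], [255, 0, 0, 0, 0], [255, 0, 0, 0, 0]])

```text
time_s: 14.97
position: [0.5762, -0.3205, 0.0188]
tcp_rot: [[0.209, 0.978, -0.0], [0.978, -0.209, 0.0], [0.0, -0.0, -1.0]]
force: [-0.2, 0.0, -0.3]
opening: 0.187
grasp_force: 30.0
```

>>> send_rows(plan=[[255, 0, 0, -0.035, 0], [255, 0, 0, -0.036, 0], [255, 0.0325, -0.0157, 0, 0], [255, 0.0325, -0.0157, 0, 0], [255, 0.0325, -0.0157, 0, 0], [255, 0.0325, -0.0157, 0, 0], [255, 0.0325, -0.0157, 0, 0], [255, 0.0325, -0.0157, 0, 0], [255, 0.0325, -0.0157, 0, 0], [255, 0.0325, -0.0157, 0, 0], [255, 0.0325, -0.0157, 0, 0], [255, 0.0325, -0.0157, 0, 0], [255, 0.0325, -0.0157, 0, 0], [255, 0.0325, -0.0157, 0, 0], [255, 0, 0, 0, 0.122], [255, 0, 0, 0, 0.122], [255, 0, 0, 0, 0.122], [255, 0, 0, 0, 0.122], [255, 0, 0, 0, 0.122], [255, 0, 0, 0, 0.122]])

```text
time_s: 16.63
position: [0.4738, 0.1004, 0.09]
tcp_rot: [[0.813, 0.583, 0.0], [0.583, -0.813, -0.0], [0.0, 0.0, -1.0]]
force: [0.1, 0.2, 1.1]
opening: 0.19
grasp_force: 30.0
```

>>> send_rows(plan=[[255, 0, 0, 0, 0.122], [255, 0, 0, 0, 0.122], [255, 0, 0, 0, 0.122], [255, 0, 0, 0, 0.122], [255, 0, 0, 0, 0.122], [255, 0, 0, 0, 0], [255, 0, 0, 0, 0]])

```text
time_s: 17.22
position: [0.4738, 0.1003, 0.09]
tcp_rot: [[1.0, 0.021, 0.0], [0.021, -1.0, -0.0], [0.0, 0.0, -1.0]]
force: [-0.4, -0.4, -0.4]
opening: 0.189
grasp_force: 30.0
```

```bash
python3 - <<'E'
from h import *
go((473.2,100.8,22.3),-89.2)
p2,d=capture('wrist');cv2.imwrite('pics/w6.png',p2);c=calibration('wrist')
E
```

```text
t 17.22 pos [473.8 100.3  90. ] az -88.8 shift mm [-0.6 -0.5 67.7] turn rad 0.007 alt -3.135 j6 87.5 open 0.189 F [-0.4 -0.4 -0.4] g 30.0
```

View pics/w6.png

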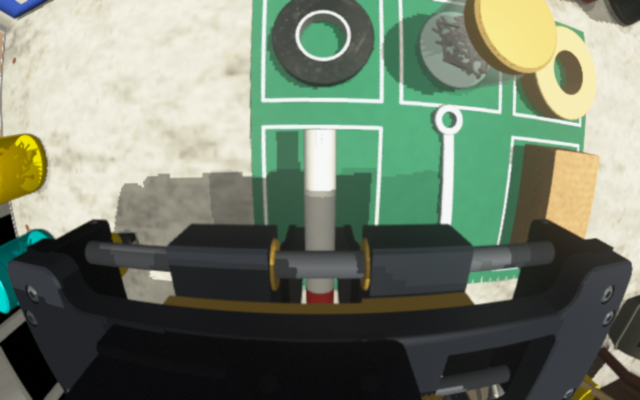

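The marker is held straight over the left front bay, with far corners at about (264,127) and (381,128). I'll cast those corners to check the centre.

```bash
python3 - <<'E'
from h import *
c=calibration('wrist')
print(np.round(onplane([(264,127),(381,128),(263,100),(382,101),(402,104),(501,111)],c,.003,True)*1000,1))
a=np.radians(.8);R=np.array([[np.cos(a),-np.sin(a)],[np.sin(a),np.cos(a)]])
print([np.round(np.array([527.7,-3.5])+R@q,1) for q in [(11,151),(11,59),(29,151),(29,59),(29,46),(29,-46)]])
print(np.round(onplane([(320,130)],c,.085,True)*1000,1))
E
```

```text
[[534.7 144.4   3. ]
 [536.   55.    3. ]
 [555.5 145.3   3. ]
 [556.9  55.    3. ]
 [555.7  39.1   3. ]
 [559.1 -51.3   3. ]]
[array([536.6, 147.6]), array([537.9,  55.6]), array([554.6, 147.9]), array([555.9,  55.9]), array([556.1,  42.9]), array([557.3, -49.1])]
[[535.9 101.7  85. ]]
```

>>> send_rows(plan=[[255, 0.001, 0, 0.02, 0.007], [255, 0, 0, 0.02, 0], [255, 0, 0, 0.013, 0], [255, 0, 0, 0.008, 0], [255, 0, 0, 0.004, 0], [255, 0, 0, 0.0025, 0], [255, 0, 0, 0, 0], [255, 0, 0, 0, 0], [0, 0, 0, 0, 0], [0, 0, 0, 0, 0], [0, 0, 0, 0, 0], [0, 0, 0, 0, 0], [0, 0, 0, -0.03, 0], [0, 0, 0, -0.04, 0], [0, 0, 0, -0.04, 0], [0, 0, 0, 0, 0]])

```text
time_s: 18.6
position: [0.4789, 0.1004, 0.1384]
tcp_rot: [[1.0, 0.011, 0.013], [0.011, -1.0, -0.0], [0.013, 0.0, -1.0]]
force: [0.9, -0.1, -0.7]
opening: 0.711
grasp_force: 0.0
```

```bash
python3 - <<'E'
from h import *
go((425.2,306,150),2)
E
```

```text
t 18.6 pos [478.9 100.4 138.4] az -89.4 shift mm [ -51.3 -206.2  -12.4] turn rad 1.547 alt -1.595 j6 88.1 open 0.711 F [ 0.9 -0.1 -0.7] g 0.0
```

>>> send_rows(plan=[[0, -0.0073, -0.0295, 0, 0], [0, -0.0073, -0.0295, 0, 0], [0, -0.0073, -0.0295, 0, 0], [0, -0.0073, -0.0295, 0, 0], [0, -0.0073, -0.0295, 0, 0], [0, -0.0073, -0.0295, 0, 0], [0, -0.0073, -0.0295, 0, 0], [0, 0, 0, 0, -0.123], [0, 0, 0, 0, -0.123], [0, 0, 0, 0, -0.123], [0, 0, 0, 0, -0.123], [0, 0, 0, 0, -0.123], [0, 0, 0, 0, -0.123], [0, 0, 0, 0, -0.123], [0, 0, 0, 0, -0.123], [0, 0, 0, 0, -0.123], [0, 0, 0, 0, -0.123], [0, 0, 0, 0, -0.123], [0, 0, 0, 0, -0.123], [0, 0, 0, 0, -0.123]])

```text
time_s: 20.27
position: [0.4211, 0.3061, 0.132]
tcp_rot: [[-0.045, 0.999, -0.0], [0.999, 0.045, -0.0], [-0.0, -0.0, -1.0]]
force: [0.4, 0.4, 1.4]
opening: 1.0
grasp_force: 0.0
```

>>> send_rows(plan=[[0, 0, 0, 0, 0], [0, 0, 0, 0, 0]])

```text
time_s: 20.43
position: [0.4211, 0.3062, 0.1321]
tcp_rot: [[-0.036, 0.999, -0.0], [0.999, 0.036, -0.0], [-0.0, -0.0, -1.0]]
force: [-0.7, -0.0, 0.7]
opening: 1.001
grasp_force: 0.0
```

```bash
python3 - <<'E'
from h import *
go((425.2,308,45),2)
p2,d=capture('wrist');cv2.imwrite('pics/w7.png',p2);c=calibration('wrist')
h=cv2.cvtColor(p2,cv2.COLOR_BGR2HSV)
p,d=capture('top');cv2.imwrite('pics/top4.png',p);ct=calibration('top');P=cloud(d,ct)
def seg(n,box,lo,hi):
    u0,v0,u1,v1=box;Q=P[v0:v1,u0:u1];Q=Q[(Q[...,2]>lo)&(Q[...,2]<hi)];print(n,rect(Q),np.round(Q.mean(0)*1000,1),len(Q))
seg("carton",(350,185,420,260),.041,.065);seg("marker",(285,185,322,245),.012,.035);seg("jar",(315,140,370,200),.085,.12)
seg("spanner",(325,180,355,240),.006,.02)
seg("black",(285,150,320,185),.013,.04);seg("mask",(362,150,402,185),.018,.04)
hh=cv2.cvtColor(p,cv2.COLOR_BGR2HSV);m=cv2.inRange(hh,(60,80,40),(90,255,200));n,l,s,_=cv2.connectedComponentsWithStats(m);i=1+np.argmax(s[1:,4]);v,u=np.nonzero(l==i);print("mat",rect(onplane(np.c_[u,v],ct,.003)))
E
```

```text
t 20.43 pos [421.1 306.2 132.1] az 2.1 shift mm [ 1.7  4.1 87.1] turn rad 0.001 alt -3.141 j6 21.6 open 1.001 F [-0.7 -0.   0.7] g 0.0
carton [ 4.795e+02 -1.069e+02  1.105e+02  5.910e+01  1.000e-01] [ 478.9 -106.7   46.6] 950
marker [ 4.724e+02  1.028e+02  1.314e+02  1.630e+01 -4.000e-01] [471.3 102.6  17.6] 282
jar [ 6.025e+02 -3.000e-01  5.680e+01  5.500e+01  8.910e+01] [6.018e+02 1.000e-01 9.830e+01] 397
spanner [488.5   1.3 162.2  79.    1.3] [485.9   1.1   8.4] 325
black [601.5 102.5  71.2  70.7  37.4] [600.9 102.8  21.4] 441
mask [ 602.1 -108.3   83.    82.1   -1.4] [ 601.4 -108.2   26.4] 596
mat [527.6  -3.5 317.  257.8 -89.2]
```

View pics/w7.png

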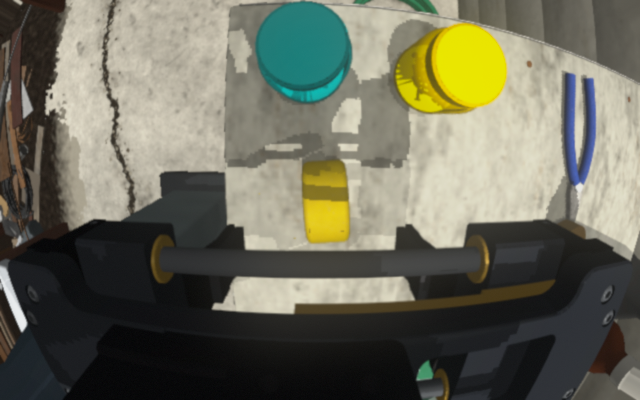

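View pics/top4.png

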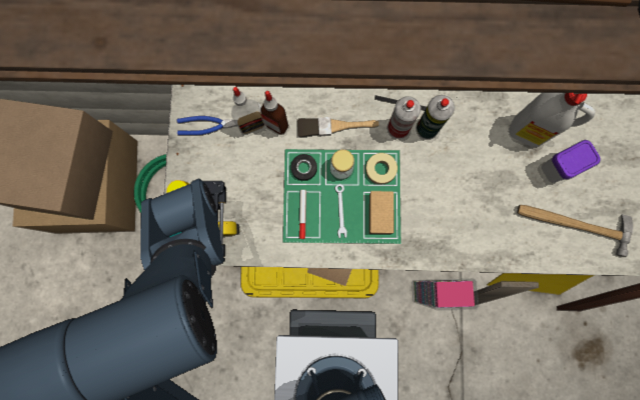

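The top view shows the jar, carton (382,212) and marker (303,215) all in their bays. The wrist view shows the measure's yellow case at columns 303–350, rows 159–242. I'll get its centre along the length from the two tangent rays.

```bash
python3 - <<'E'
from h import *
c=calibration('wrist');p=cv2.imread('pics/w7.png');h=cv2.cvtColor(p,cv2.COLOR_BGR2HSV)
m=cv2.inRange(h,(18,120,70),(35,255,255));m[:150]=0;m[250:]=0;m[:,:290]=0;m[:,365:]=0
v,u=np.nonzero(m);print(u.min(),u.max(),v.min(),v.max())
for cols in [(315,330),(322,340)]:
    k=(u>cols[0])&(u<cols[1]);vv=[v[k].min()-.5,v[k].max()+.5]
    r=rays([(sum(cols)/2,x) for x in vv],c,True)[:,1:];r/=np.linalg.norm(r,axis=1)[:,None]
    half=np.arccos(r[0]@r[1])/2;b=r.sum(0);b/=np.linalg.norm(b);o=np.array(c["xyz"])[1:]
    print("case centre y,z",o+b*(.034/np.sin(half)),"z=34:",o+b*((.034-o[1])/b[1]), vv)
for row in (170,200,230):
    k=v==row;print(row,u[k].min(),u[k].max(),np.round(onplane([(u[k].min()-.5,row),(u[k].max()+.5,row)],c,.062,True)*1000,1).tolist())
E
```

```text
302 349 160 242
case centre y,z [0.30839839 0.03548479] z=34: [0.30799275 0.034     ] [np.float64(159.5), np.float64(242.5)]
case centre y,z [0.30868445 0.03559566] z=34: [0.30825019 0.034     ] [np.float64(159.5), np.float64(242.5)]
170 303 344 [[407.0, 338.1, 62.0], [437.1, 339.3, 62.0]]
200 303 347 [[407.5, 315.9, 62.0], [440.6, 317.1, 62.0]]
230 305 349 [[409.6, 292.4, 62.0], [443.6, 293.6, 62.0]]
```

>>> send_rows(plan=[[0, -0.0011, 0.0037, 0.03, -0.05], [0, 0, 0, 0.03, 0], [0, 0, 0, 0.02, 0], [0, 0, 0, 0.0115, 0], [0, 0, 0, 0, 0], [255, 0, 0, 0, 0], [255, 0, 0, 0, 0], [255, 0, 0, 0, 0], [255, 0, 0, 0, 0], [255, 0, 0, 0, 0], [255, 0, 0, 0, 0], [255, 0, 0, 0, 0], [255, 0, 0, 0, 0], [255, 0, 0, 0, 0], [255, 0, 0, 0, 0], [255, 0, 0, 0, 0], [255, 0, 0, 0, 0], [255, 0, 0, 0, 0]])

```text
time_s: 22.03
position: [0.4254, 0.3054, 0.041]
tcp_rot: [[-0.089, 0.996, 0.001], [0.996, 0.089, 0.0], [0.0, 0.001, -1.0]]
force: [0.2, -0.4, 2.0]
opening: 0.387
grasp_force: 30.0
```

```bash
python3 - <<'E'
from h import *
go((478,-109.5,150),-89.5)
E
```

```text
t 22.03 pos [425.4 305.4  41. ] az 5.1 shift mm [-417.9   15.6 -109.1] turn rad -1.491 alt 1.651 j6 18.3 open 0.387 F [ 0.2 -0.4  2. ] g 30.0
```

>>> send_rows(plan=[[255, 0, 0, -0.027, 0], [255, 0, 0, -0.041, 0], [255, 0, 0, -0.041, 0], [255, -0.0348, 0.0013, 0, 0], [255, -0.0348, 0.0013, 0, 0], [255, -0.0348, 0.0013, 0, 0], [255, -0.0348, 0.0013, 0, 0], [255, -0.0348, 0.0013, 0, 0], [255, -0.0348, 0.0013, 0, 0], [255, -0.0348, 0.0013, 0, 0], [255, -0.0348, 0.0013, 0, 0], [255, -0.0348, 0.0013, 0, 0], [255, -0.0348, 0.0013, 0, 0], [255, -0.0348, 0.0013, 0, 0], [255, -0.0348, 0.0013, 0, 0]])

```text
time_s: 23.28
position: [0.4767, -0.1106, 0.1492]
tcp_rot: [[-0.089, 0.996, -0.002], [0.996, 0.089, 0.001], [0.001, -0.002, -1.0]]
force: [-0.1, 0.8, -2.8]
opening: 0.391
grasp_force: 30.0
```

>>> send_rows(plan=[[255, 0, 0, 0, 0.118], [255, 0, 0, 0, 0.118], [255, 0, 0, 0, 0.118], [255, 0, 0, 0, 0.118], [255, 0, 0, 0, 0.118], [255, 0, 0, 0, 0.118], [255, 0, 0, 0, 0.118], [255, 0, 0, 0, 0.118], [255, 0, 0, 0, 0.118], [255, 0, 0, 0, 0.118], [255, 0, 0, 0, 0.118], [255, 0, 0, 0, 0.118], [255, 0, 0, 0, 0.118], [255, 0, 0, 0, 0.118], [255, 0, 0, 0, 0], [255, 0, 0, 0, 0]])

```text
time_s: 24.62
position: [0.4771, -0.1089, 0.1494]
tcp_rot: [[1.0, 0.011, -0.002], [0.011, -1.0, 0.001], [-0.002, -0.001, -1.0]]
force: [0.2, -0.4, -2.3]
opening: 0.388
grasp_force: 30.0
```

```bash
python3 - <<'E'
from h import *
go((478,-109.5,88.5),-89.5)
p2,d=capture('wrist');cv2.imwrite('pics/w8.png',p2)
E
```

```text
t 24.62 pos [ 477.1 -108.9  149.4] az -89.4 shift mm [ 1.   0.6 60.9] turn rad 0.002 alt -3.139 j6 63.4 open 0.388 F [ 0.2 -0.4 -2.3] g 30.0
```

View pics/w8.png

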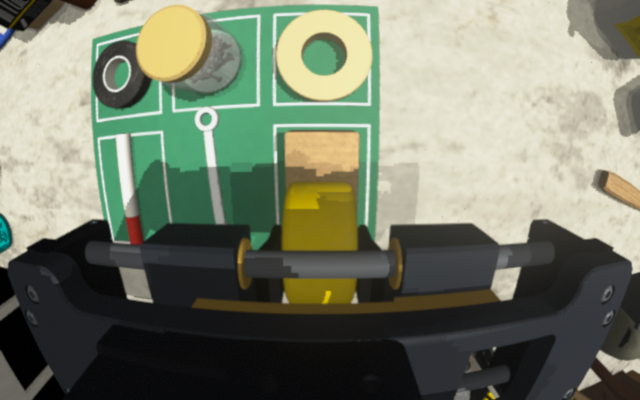

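The measure is held over the carton. The carton's top far edge runs from about (285,132) to (359,132), and I'll cast it for the final offset.

```bash
python3 - <<'E'
from h import *
c=calibration('wrist')
w=onplane([(284.5,131.5),(358.5,131.5),(285,160),(358.5,160)],c,.047,True)*1000;print(np.round(w,1),w[:2].mean(0)-[55,0,0])
E
```

```text
[[ 534.2  -79.5   47. ]
 [ 535.  -139.4   47. ]
 [ 510.8  -79.8   47. ]
 [ 511.5 -140.1   47. ]] [ 479.57617669 -109.46502064   47.        ]
```

>>> send_rows(plan=[[255, 0.002, 0.0007, 0.018, 0], [255, 0, 0, 0.018, 0], [255, 0, 0, 0.012, 0], [255, 0, 0, 0.006, 0], [255, 0, 0, 0.003, 0], [255, 0, 0, 0.002, 0], [255, 0, 0, 0.001, 0], [255, 0, 0, 0, 0], [255, 0, 0, 0, 0], [255, 0, 0, 0, 0]])

```text
time_s: 25.5
position: [0.4801, -0.1101, 0.0904]
tcp_rot: [[1.0, 0.008, 0.001], [0.008, -1.0, -0.001], [0.001, 0.001, -1.0]]
force: [0.4, -0.4, -1.7]
opening: 0.388
grasp_force: 30.0
```

>>> send_rows(plan=[[255, 0, 0, 0.001, 0], [255, 0, 0, 0.001, 0], [255, 0, 0, 0, 0], [255, 0, 0, 0, 0]])

```text
time_s: 25.83
position: [0.4799, -0.1101, 0.088]
tcp_rot: [[1.0, 0.008, 0.001], [0.008, -1.0, -0.0], [0.001, 0.0, -1.0]]
force: [0.1, 0.6, -1.0]
opening: 0.389
grasp_force: 30.0
```

>>> send_rows(plan=[[255, 0, 0, 0.0007, 0], [255, 0, 0, 0, 0], [0, 0, 0, 0, 0], [0, 0, 0, 0, 0], [0, 0, 0, 0, 0], [0, 0, 0, 0, 0], [0, 0, 0, 0, 0], [0, 0, 0, -0.02, 0], [0, 0, 0, -0.04, 0], [0, 0, 0, -0.04, 0], [0, -0.01, -0.03, -0.02, 0], [0, -0.01, -0.04, 0, 0], [0, -0.01, -0.04, 0, 0], [0, -0.01, -0.04, 0, 0], [0, -0.01, -0.04, 0, 0], [0, -0.01, -0.04, 0, 0], [0, 0, -0.04, 0, 0], [0, 0, -0.04, 0, 0], [0, 0, 0, 0, 0], [0, 0, 0, 0, 0]])

```text
time_s: 27.5
position: [0.4167, 0.2015, 0.2071]
tcp_rot: [[1.0, 0.013, 0.0], [0.013, -1.0, -0.0], [0.0, 0.0, -1.0]]
force: [-0.4, 0.1, -0.4]
opening: 1.001
grasp_force: 0.0
```

```bash
python3 - <<'E'
from h import *
go((420,240,200),-89)
p,d=capture('top');ct=calibration('top');P=cloud(d,ct)
def seg(n,box,lo,hi):
    u0,v0,u1,v1=box;Q=P[v0:v1,u0:u1];Q=Q[(Q[...,2]>lo)&(Q[...,2]<hi)];print(n,rect(Q),np.round(Q.mean(0)*1000,1),len(Q))
seg("carton",(350,180,420,260),.041,.06);seg("measure",(350,180,420,260),.095,.13);seg("jar",(315,140,370,200),.085,.12)
seg("black",(285,150,320,185),.013,.04);seg("mask",(362,150,402,185),.018,.04)
s,d=capture('scene')
a=cv2.resize(p[140:250,275:415],None,fx=4,fy=4,interpolation=2);b=cv2.resize(s[150:270,230:410],(660,440),interpolation=2);cv2.imwrite('pics/fin.png',cv2.resize(np.hstack([a,b]),(800,int(440*800/1220))))
E
```

```text
t 27.5 pos [416.7 201.5 207.1] az -89.2 shift mm [  3.8 -38.4   7.1] turn rad -0.004 alt 3.137 j6 101.2 open 1.001 F [-0.4  0.1 -0.4] g 0.0
carton [ 479.5 -106.9  110.    58.6    0.5] [ 473.7 -102.5   47.4] 550
measure [ 480.2 -107.8   63.9   34.9    0.6] [ 479.4 -106.4  108.5] 340
jar [ 6.025e+02 -3.000e-01  5.670e+01  5.470e+01 -8.330e+01] [601.9   0.   98.2] 395
black [600.7 102.8  71.4  69.7 -39. ] [601.1 102.8  21.5] 439
mask [ 602.1 -108.4   82.2   81.9   -1.8] [ 601.9 -108.2   26.4] 594
```

View pics/fin.png

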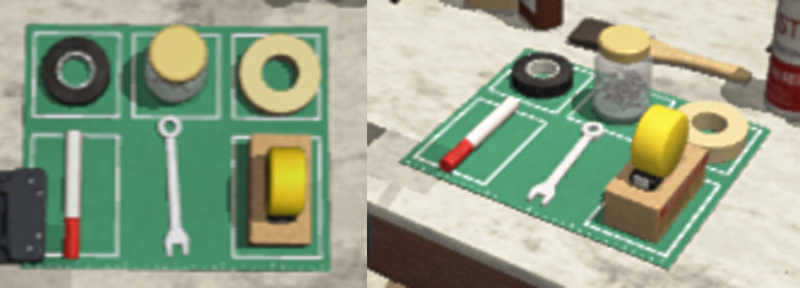

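The final view shows everything in place: the jar in the middle bay, the marker centred in the left bay at (72,195), and the measure standing on the carton at (286,180). The rolls and spanner are where they were, and the arm is clear.

```bash
python3 -c "
from rig import *
print(hand_in())"
```

```text
the job is handed in; nothing more can be done
None
```

The kit is set out as asked and handed in at about 27.6 s of the 96 s allowed; the jar, carton and marker measured within about 4 mm of their bay centres, the measure stands centred on the carton, and the rolls and spanner look undisturbed.

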